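# Start a self-tapping screw with the square-socket driver

## Task

Take the square-socket driver from its wooden stand, fit it over the square head of the self-tapping screw that stands in the bracket's panel, and press down firmly while turning clockwise (seen from above), in as many strokes as it needs, until the screw's washer is down on the panel. Do not press on the screw with more than about 25 N, for the panel is thin, and do not turn the screw with the fingers. Then stand the driver back in its stand, let go, and leave everything else on the bench alone.

Things in the scene. Friction and masses are not known exactly. Their poses are not given: they have to be found in the camera images.
- driver_grip (a point): Middle of the loose driver's black square handle (30 x 30 mm, 66 mm long, half above and half below this point). z up along the driver, x and y square to the handle's sides. Driver 160 g, 112 mm long. It can be let go while on the screw: it stays standing.
- stand_well (a point): Centre of the mouth of the square well (30 x 30 mm, 24 mm deep, floor 6 mm above the bench) in the top of the wooden stand (85 x 85 x 30 mm, fixed). x and y along its sides. The driver stands in it, socket down, with its handle's sides roughly parallel to the stand's.
- bracket: Sheet-steel bracket (116 x 129 x 52 mm, fixed to the bench), origin under its centre, z up; a thin springy panel is its top.
- screw: The self-tapping screw with square head and washer, upright in the panel's middle. Origin on its axis, level with the panel's top at the start (52 mm above the bench); moves with the screw. Washer 27 mm across, 3 mm thick, its underside 7 mm above this point; above it the square head, 16 x 16 mm, 13 mm tall, its top 3 mm narrowed to 12.5 mm.
- screw_top (a point): Centre of the top of the screw's square head, 23 mm above the screw's origin, 75 mm above the bench at the start; x and y along the head's sides, turns and sinks with the screw.
- screw_feed (a joint): How far the screw has sunk, m: 0 at first, 0.007 with the washer down. It sinks only while pressed and turned clockwise at once: about 2 to 5 mm per rad at 15 N (hidden friction), less with less, nothing under about 6 N. Pressing alone (up to the limit) or turning alone does nothing. The turning torque is 0.1 to 0.3 N m. It stays down when let go.
- stand: The wooden stand, origin under its centre.
- driver: The driver; origin at the middle of the socket's mouth, 78 mm below driver_grip, same axes. Socket: 26.4 mm square outside, 20 mm tall; inside 18.4 x 18.4 mm, sides parallel to the handle's, slight lead-in, 10.5 mm deep; its flat ceiling (67.5 mm below driver_grip) bears on the screw's head.
- parts_tub: bystander: small round tub of screws, 68 mm across, 36 mm high
- pliers: bystander: pliers, 170 mm long, lying
- tape_roll: bystander: roll of masking tape, 98 mm across, lying
- spool: bystander: spool of solder, 60 mm across, 47 mm high
- tape_rule: bystander: tape measure, 61 mm high
- panel_mid (a point): Middle of the panel's top face, where the screw goes in; 52 mm above the bench unloaded. It sags 1 mm for each 10 N pressed straight down on the screw and springs back; at 28 N (2.8 mm) it would be bent.
There are look-alikes about, which are no part of the job. Of the things that look like the driver, the smaller one is meant.

How it is judged:
On the way, in this order (a step that is already met when the one before it is completed fails the run):
1. the driver is fitted over the screw's head (horizontal distance between driver and screw below 0.004 m and z of driver in the frame of screw below 0.0155 m and angle between driver's own z axis and vertical below 0.12 rad), for 0.1 s.
2. the screw is driven until its washer is down on the panel (value of joint screw_feed above 0.006 m), for 0.1 s.
At the end, for the whole second after the job is handed in: The screw has sunk by more than 6 of its 7 mm, and the driver stands upright (within 0.15 rad) and still in the stand's well, released (value of joint screw_feed above 0.006 m and horizontal distance between driver and stand below 0.008 m and z of driver in the frame of stand below 0.012 m and angle between driver's own z axis and vertical below 0.15 rad and linear speed of driver below 0.02 m/s); the robot touches nothing.
It fails at once if the panel is pressed down by more than 2.8 mm, that is with more than 28 N (z of panel_mid in the frame of bracket below 0.0492 m).
It fails at once if the fingers push on or turn the screw (contact force between the fingers and screw above 2 N).
It fails at once if a bystander is shifted by more than 25 mm (distance of any of parts_tub, pliers, tape_roll, spool, tape_rule from where it was at the start of the episode above 0.025 m).
It also fails if it takes over 70 s, if anything falls off the work surface, if the arm or the gripper's body presses on something with over 40 N, if the wrist force passes 120 N, or if a joint passes its speed limit or range.

## Robot

A 6-joint arm with a two-finger parallel gripper is mounted at the origin on a cart in front of the work surface, level with it; the furniture and walls round the work are solid. World frame = base frame: x ahead of the robot, y to its left, z up, the work surface at z = 0. Lengths are in m, angles in rad, forces in N, time in s.
With the tool pointing down it reaches from about 0.325 to 0.775 m from the base axis. Payload 5.5 kg.
Tool frame: the origin (TCP) lies on the centre line of the jaws, within the pads' length; the fingertips stand 11 mm ahead of it and the grasp point (between the pads) lies 8 mm behind it; z points along the fingers, y is the line along which they close (so a half turn about z gives the same grasp; the last joint's range is limited). The gripper opens to 88 mm and grips with 3 to 60 N. Pads are 20 mm wide; open, the fingers measure 115 mm over their backs; the gripper's body (75 mm by 178 mm) begins 61 mm behind the grasp point.
Start: joints at [-1.225, 0.091, 1.231, -0, 1.82, -0.057], TCP at [0.235, -0.552, 0.234] pointing down, gripper open.
Joint ranges: [-2.87, 2.87], [-0.86, 2.18], [0.17, 2.46], [-1.51, 4.65], [0.06, 2.69], [-2.65, 2.65]. Speed limits (rad/s): [2.57, 2.57, 3.01, 3.14, 3.14, 3.14].

## Interface

Orientations are given as a rotation vector (axis times angle).
In Python, from workcell import sense, snapshot, close_job, find_in gives the robot as it stands.
- The arm moves only by the shell command python3 -m jog 'ROWS'. ROWS is a JSON object of lists of equal length, an entry for each row: "linear": the shift along the world's x, y, z in mm, a list of three; "turn": the turn, a rotation vector about the world's x, y, z in degrees, a list of three; "hand": the closure, from 0 (fully open) to 1 (shut). A call has 1 to 12 rows; each row is the pose to reach, as a shift and turn from the pose commanded when the call began; what a row does not reach only later rows make up. A row lasts 1/10 s, in which the tool goes at most 50 mm and 8.59 degrees, less where a joint would pass 70% of its speed; a pose out of reach is approached as far as the arm can. A call with a gripper value outside its range is refused whole. The fingers move at their own pace and stop on an object; the grip force is fixed at half the most. Time passes only in rows, so rows that repeat a pose let the fingers close. It gives the time, the measured TCP pose, the force, the opening and the grip force at its end, in the units of the state.
- sense(): the state, without advancing time (a new reading comes with each control period).
- snapshot(name): name is "scene" or "top"; returns a dict with "frame" (400x640x3 uint8, red, green, blue), "range_z" (400x640 float32, m along the optical axis (not along the pixel's ray), 0 where there is no reading), "mtx" (3x3 intrinsics, pixels), "T" (4x4, takes a point from camera to world coordinates). Camera axes: x right, y down, z forward; pixel columns grow to the right and rows downward; lengths in m; the calibration is good to about 2 mm. A picture is of the moment at which its call begins.
- close_job(): hands the job in; it is judged then, once.
Trained networks look in the newest picture that a camera, given by its name, has taken for a name from the list of things; names that differ only in an ending like _2 or _b are one class to them, and where a whole thing is asked for, a point or a joint stands for the part that bears it (a point fixed in the world has none). Each returns a list of dicts, best first, with "p" (0 to 1); they miss things now and then, are a little off and sometimes report something else, mostly with a low value. They report only what shows in the picture. A call takes as long as a camera call. They do not tell look-alikes from the thing itself.
- find_in(target, camera): "point" ([x, y, z] in m, in world coordinates, good to about 4 mm: the middle of the surface that is visible of it).
The state is a dict: "time": time; "joints": joint angles; "qd": joint speeds; "effort": joint torques, N m; "ee_pos": TCP position; "tool_rot": TCP orientation; "force": force on the tool from outside, world axes, zero at the start; "torque": the same for the moment, N m; "gripper_width": finger opening in m; "finger_force": force on a finger pad.
Only numpy, scipy, OpenCV 4.12 (cv2) and the standard library are available. Lean on these libraries where they do the work, as an engineer would, in place of code of your own. Each camera call takes 0.05 s, during which the arm holds its last target. There are 200 camera calls.

## Working session

There is one attempt and no reset: what is moved stays moved. The work goes in short steps, Python scripts to look and compute and a shell command to move; the robot and the scene stay as the last step left them, time stands still between calls to the robot, and variables do not carry over. Pictures are saved under pics/ and viewed, at most 10 in all, crops included, and the job is handed in when it is done.

```bash
ls; mkdir -p pics; python3 - <<'E'
from workcell import sense, snapshot, find_in
import cv2
s=sense();print({k:s[k] for k in('time','ee_pos','tool_rot','force','gripper_width')})
for c in('scene','top'):
    d=snapshot(c);cv2.imwrite(f'pics/{c}0.png',d['frame'][:,:,::-1])
    for t in('driver','stand','screw','bracket'):
        print(c,t,[(r['p'],[round(v,3) for v in r['point']]) for r in find_in(t,c)[:4]])
E
```

```text
pics
{'time': 0.0, 'ee_pos': array([ 0.23511858, -0.5517142 ,  0.23251998]), 'tool_rot': array([-3.07619671e+00, -6.28086908e-01,  4.22203877e-04]), 'force': array([ 0.24243343,  0.59617047, -0.02474555]), 'gripper_width': 0.08743170622349349}
scene driver [(0.97, [0.393, 0.355, 0.105]), (0.64, [0.517, 0.349, 0.086])]
scene stand [(0.8, [0.505, 0.363, 0.031])]
scene screw [(0.62, [0.551, 0.026, 0.062])]
scene bracket [(0.71, [0.547, 0.05, 0.045])]
top driver [(0.84, [0.415, 0.341, 0.162]), (0.7, [0.53, 0.343, 0.117])]
top stand [(0.61, [0.524, 0.343, 0.026])]
top screw []
top bracket [(0.6, [0.551, 0.032, 0.048])]
```

View pics/top0.png

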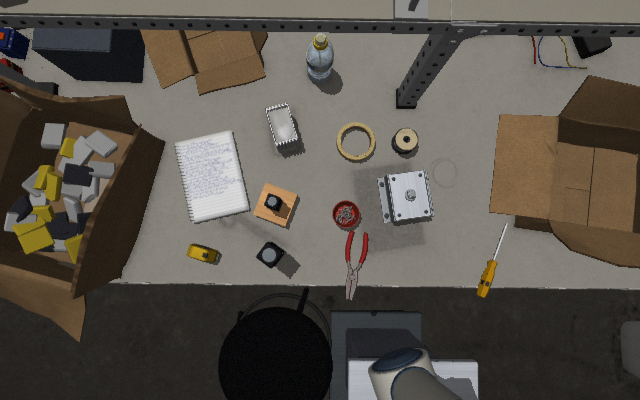

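View pics/scene0.png

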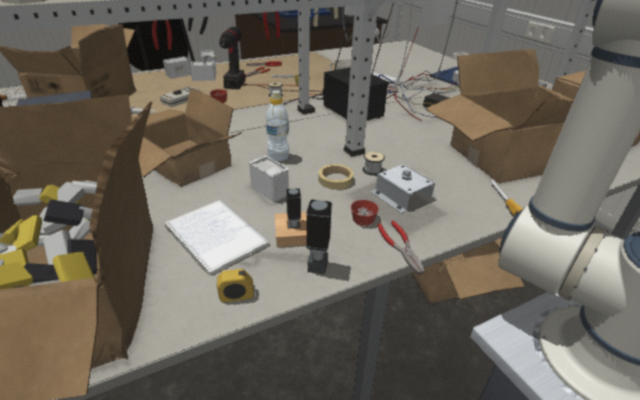

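The top view shows the driver in the wooden stand at about px (275,202), and the larger look-alike standing free at (270,254). The bracket with the screw is at (410,196), and the tub (346,214) and pliers (355,265) lie between them. The scene view confirms that the smaller driver is the one in the stand (293,210).

```bash
cat > h.py <<'E'
import numpy as np,cv2
from workcell import sense,snapshot,find_in
def cloud(c):
    d=snapshot(c);Z=d['range_z'];v,u=np.indices(Z.shape);K=d['mtx']
    P=np.stack([(u-K[0,2])/K[0,0]*Z,(v-K[1,2])/K[1,1]*Z,Z],-1)@d['T'][:3,:3].T+d['T'][:3,3]
    P[Z<=0]=np.nan
    return d,P
def rect(P,c,r,z0,z1):
    m=(np.hypot(P[...,0]-c[0],P[...,1]-c[1])<r)&(P[...,2]>z0)&(P[...,2]<z1)
    q=P[m]
    if len(q)<4: return len(q)
    b=cv2.minAreaRect((q[:,:2]*1000).astype(np.float32))
    return len(q),np.round(q.mean(0)*1000,1),np.round(np.median(q[:,2])*1000,1),[np.round(x,1) for x in b]
E
python3 - <<'E'
from h import *
for c in('top','scene'):
    d,P=cloud(c)
    print(c,'cam',d['T'][:3,3].round(3),'f',d['mtx'][0,0])
    for n,a in dict(handle=((.525,.347),.04,.105,.13),hside=((.525,.347),.04,.05,.105),stand=((.525,.347),.07,.02,.038),big=((.41,.345),.05,.06,.2),
      head=((.551,.03),.03,.064,.09),panel=((.551,.03),.12,.045,.058),flange=((.551,.03),.12,.002,.012),tub=((.517,.15),.06,.01,.06)).items(): print(n,rect(P,*a))
    u0=np.s_[170:225,375:440] if c=='top' else np.s_[150:220,365:445]
    a=cv2.resize(d['frame'][u0][:,:,::-1],None,fx=6,fy=6,interpolation=cv2.INTER_CUBIC)
    u1=np.s_[175:235,245:310] if c=='top' else np.s_[180:255,265:340]
    b=cv2.resize(d['frame'][u1][:,:,::-1],None,fx=6,fy=6,interpolation=cv2.INTER_CUBIC)
    h=max(a.shape[0],b.shape[0]);pad=lambda x:cv2.copyMakeBorder(x,0,h-x.shape[0],0,0,0)
    o=np.hstack([pad(a),pad(b)]);print(o.shape);cv2.imwrite(f'pics/{c}1.png',cv2.resize(o,None,fx=min(1,795/o.shape[1]),fy=min(1,795/o.shape[1])))
E
```

```text
top cam [0.439 0.251 1.163] f 459.80811813059375
handle (179, array([529.5, 344.4, 117.5]), np.float64(117.9), [array([529.8, 345. ]), array([30.6, 30.4]), np.float64(72.0)])
hside (37, array([521.9, 336.7,  78.8]), np.float64(77.4), [array([520.7, 339.6]), array([19. , 38.9]), np.float64(28.5)])
stand (963, array([528.5, 343.6,  30. ]), np.float64(30.1), [array([530.1, 345. ]), array([85.5, 85.4]), np.float64(70.2)])
big (464, array([410.1, 342.5, 152.7]), np.float64(159.5), [array([409.4, 345. ]), array([43.6, 43.6]), np.float64(53.4)])
head (56, array([554.4,  18.3,  72.5]), np.float64(72.5), [array([555.1,  18.8]), array([20.5, 20.3]), np.float64(29.8)])
panel (1716, array([555.7,  17.5,  51.8]), np.float64(51.8), [array([583.9,  21.4]), array([174.6,  96. ]), np.float64(8.9)])
flange (1310, array([550. ,  37.2,   3.6]), np.float64(3.2), [array([551.9,  27.8]), array([236.5, 233.5]), np.float64(21.3)])
tub (435, array([507.5, 168.7,  23.3]), np.float64(21.8), [array([503.9, 171.9]), array([67.1, 74.7]), np.float64(70.5)])
(360, 780, 3)
scene cam [-0.142  0.635  0.61 ] f 408.95236
[... 315 characters left out ...]
6), [array([530.3, 349.7]), array([73.4, 90.5]), np.float64(70.2)])
big (1209, array([394.1, 352. , 124.9]), np.float64(128.9), [array([405.2, 345.2]), array([43. , 45.5]), np.float64(50.2)])
head (52, array([550.2,  19. ,  70.9]), np.float64(71.2), [array([552. ,  17.5]), array([21. , 20.3]), np.float64(82.9)])
panel (906, array([550.6,  22.5,  52.4]), np.float64(52.8), [array([583.4,  21.1]), array([177.5,  99. ]), np.float64(9.2)])
flange (914, array([525.7,  44.1,   3.9]), np.float64(2.9), [array([542.2,  41.6]), array([236.1, 209.3]), np.float64(39.0)])
tub (529, array([506.9, 168.3,  25.1]), np.float64(24.8), [array([504. , 165.7]), array([76. , 67.8]), np.float64(57.2)])
(450, 930, 3)
```

View pics/top1.png

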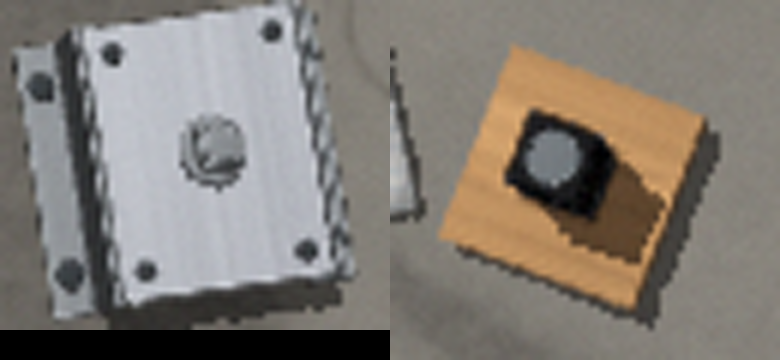

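```bash
python3 - <<'E'
from h import *
for c in('top','scene'):
    d,P=cloud(c)
    print(c,'panel',rect(P,(.555,.018),.05,.047,.058))
    for z0 in(.067,.0705,.073): print(z0,rect(P,(.555,.018),.03,z0,.09))
    m=(np.hypot(P[...,0]-.555,P[...,1]-.018)<.03)&(P[...,2]>.067)
    v,u=np.where(m);print(u.min(),u.max(),v.min(),v.max())
    if c=='top':print((P[v.min():v.max()+1,u.min():u.max()+1,2]*1000).round(0).astype(int))
E
```

```text
top panel (1179, array([554.8,  17.8,  52. ]), np.float64(51.9), [array([554.8,  17.1]), array([98.8, 94.9]), np.float64(7.6)])
0.067 (48, array([554.7,  17.8,  73.4]), np.float64(73.5), [array([554.6,  17.1]), array([15. , 16.8]), np.float64(2.5)])
0.0705 (38, array([554.2,  17.4,  74.5]), np.float64(74.1), [array([554.1,  17. ]), array([14.3, 14.9]), np.float64(82.3)])
0.073 (27, array([554.5,  17.5,  75.3]), np.float64(75.2), [array([554.8,  17.4]), array([14. , 12.9]), np.float64(24.4)])
407 414 191 197
[[64 70 69 73 73 76 78 60]
 [69 70 78 73 75 73 76 72]
 [68 67 76 73 76 75 76 71]
 [65 73 79 73 74 75 70 68]
 [64 71 75 78 75 73 74 76]
 [63 73 74 74 76 74 74 70]
 [59 69 72 73 74 73 65 60]]
scene panel (548, array([551.2,  22.8,  52.9]), np.float64(53.1), [array([555.1,  18.8]), array([95.7, 97.7]), np.float64(89.9)])
0.067 (41, array([550.6,  18. ,  72.3]), np.float64(71.8), [array([552. ,  16.3]), array([17.8, 16.4]), np.float64(6.2)])
0.0705 (28, array([550.8,  17.4,  74.1]), np.float64(74.7), [array([551.7,  16.6]), array([15.9, 14.2]), np.float64(18.0)])
0.073 (19, array([552.3,  17.2,  75.3]), np.float64(75.0), [array([552.7,  17.2]), array([13.5, 13.9]), np.float64(11.6)])
402 410 169 175
```

```bash
python3 - <<'E'
from h import *
d,P=cloud('top')
X,Y,Z=[P[...,i] for i in range(3)]
for y in np.arange(-.7,.7,.1):
    print(round(y,1),[int(1000*np.nanmax(np.append(Z[(abs(Y-y)<.05)&(abs(X-x)<.05)],0))) for x in np.arange(.2,.81,.1)])
e,Q=cloud('scene')
def crop(d,u,v,r,f): 
    return cv2.resize(d['frame'][v-r:v+r,u-r:u+r,::-1],None,fx=f,fy=f,interpolation=cv2.INTER_LANCZOS4)
cv2.imwrite('pics/head2.png',np.hstack([crop(d,410,194,12,16),crop(e,406,174,12,16)]))
E
```

```text
-0.7 [0, 0, 0, 0, 0, 0, 0]
-0.6 [0, 4, 5, 39, 28, 49, 0]
-0.5 [0, 5, 6, 174, 18, 198, 0]
-0.4 [0, 7, 259, 203, 17, 270, 278]
-0.3 [0, 6, 268, 228, 177, 246, 467]
-0.2 [0, 29, 30, 176, 174, 172, 469]
-0.1 [3, 6, 7, 160, 161, 8, 468]
-0.0 [425, 6, 8, 76, 78, 54, 468]
0.1 [408, 15, 19, 55, 57, 50, 507]
0.2 [0, 13, 17, 39, 24, 30, 468]
0.3 [0, 6, 166, 122, 35, 82, 468]
0.4 [0, 5, 165, 122, 36, 82, 468]
0.5 [0, 5, 64, 18, 18, 18, 468]
0.6 [0, 5, 50, 321, 317, 316, 468]
```

View pics/head2.png

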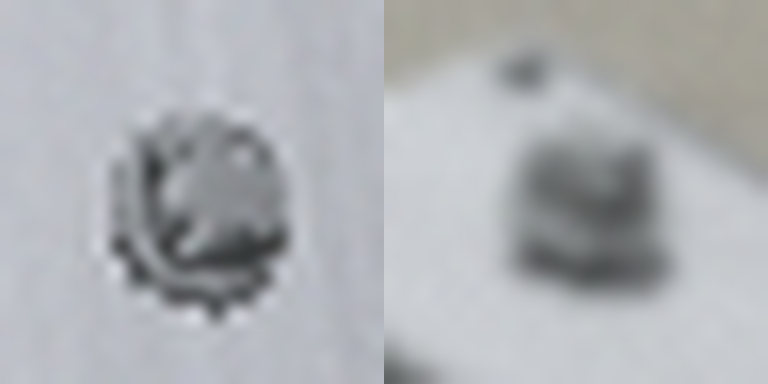

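The head's sides look turned about 8–10° counter-clockwise, close to the bracket's own yaw. The box on the right is up to 0.27 m high, so I'll lift first and then swing over to the driver.

```bash
python3 -m jog '{"linear":[[0,0,50],[0,0,100],[0,0,150],[15,45,170],[30,90,170],[45,135,170],[60,180,170],[75,230,170],[90,275,170],[105,320,170],[120,365,170],[135,410,170]],"turn":[[0,0,0],[0,0,0],[0,0,0],[0,0,8],[0,0,16],[0,0,24],[0,0,32],[0,0,40],[0,0,48],[0,0,56],[0,0,64],[0,0,72]],"hand":[0,0,0,0,0,0,0,0,0,0,0,0]}'
```

```text
time: 2.0
ee_pos: [0.3702, -0.1401, 0.404]
tool_rot: [2.114, 2.322, 0.001]
force: [1.1, -0.2, -0.1]
gripper_width: 0.0875
finger_force: 0.0
```

```bash
python3 -m jog '{"linear":[[16,49,0],[32,97,0],[48,146,0],[64,194,0],[80,243,0],[96,292,0],[112,340,-30],[128,389,-60],[144,438,-100],[159,487,-140],[159,487,-185],[159,487,-205]],"turn":[[0,0,7],[0,0,14],[0,0,21],[0,0,28],[0,0,35],[0,0,42],[0,0,49],[0,0,56],[0,0,62],[0,0,66],[0,0,66],[0,0,66]],"hand":[0,0,0,0,0,0,0,0,0,0,0,0]}'
python3 - <<'E'
from h import *
from scipy.spatial.transform import Rotation as R
s=sense();M=R.from_rotvec(s['tool_rot']).as_matrix();print(s['ee_pos'].round(4),s['joints'].round(2),np.degrees(np.arctan2(M[1,1],M[0,1])),M[:,2].round(3),s['force'].round(1))
E
```

```text
time: 3.2
ee_pos: [0.5287, 0.3446, 0.2049]
tool_rot: [0.514, 3.098, 0.002]
force: [-0.6, 0.0, -1.0]
gripper_width: 0.0882
finger_force: 0.0
[0.5287 0.3446 0.2049] [ 0.52  0.17  1.2   0.    1.77 -0.72] 71.17594787898857 [ 0.001  0.001 -1.   ] [-0.6  0.  -1. ]
```

```bash
python3 -m jog '{"linear":[[1,0,-40],[1,0,-80],[1,0,-110],[1,0,-129],[1,0,-129],[1,0,-129],[1,0,-129],[1,0,-129],[1,0,-129],[1,0,-129]],"turn":[[0,0,0],[0,0,0],[0,0,0],[0,0,0],[0,0,0],[0,0,0],[0,0,0],[0,0,0],[0,0,0],[0,0,0]],"hand":[0,0,0,0,0,1,1,1,1,1]}'
```

```text
time: 4.2
ee_pos: [0.5297, 0.3427, 0.0779]
tool_rot: [0.516, 3.098, 0.001]
force: [-0.6, -0.0, -1.0]
gripper_width: 0.0515
finger_force: 0.0
```

```bash
python3 -m jog '{"linear":[[0,0,0],[0,0,0],[0,0,0],[0,0,0],[0,0,0],[0,0,0],[0,0,0]],"turn":[[0,0,0],[0,0,0],[0,0,0],[0,0,0],[0,0,0],[0,0,0],[0,0,0]],"hand":[1,1,1,1,1,1,1]}'; python3 -c "
from workcell import sense;print(sense()['torque'])"
```

```text
time: 4.9
ee_pos: [0.5295, 0.3429, 0.077]
tool_rot: [0.516, 3.099, 0.001]
force: [1.9, 4.6, -2.3]
gripper_width: 0.0297
finger_force: 30.0
[ 0.93279497 -0.51500613 -0.05936844]
```

```bash
python3 -m jog '{"linear":[[0,0,15],[0,0,30],[0,0,60],[2,-25,100],[5,-65,120],[8,-110,120],[12,-155,120],[16,-200,120],[20,-245,120],[23,-290,120],[25,-325,120],[25,-325,120]],"turn":[[0,0,0],[0,0,0],[0,0,0],[0,0,4],[0,0,8],[0,0,12],[0,0,16],[0,0,20],[0,0,24],[0,0,28],[0,0,29],[0,0,29]],"hand":[1,1,1,1,1,1,1,1,1,1,1,1]}'
python3 - <<'E'
from h import *
from scipy.spatial.transform import Rotation as R
s=sense();M=R.from_rotvec(s['tool_rot']).as_matrix();print(s['ee_pos'].round(4),s['joints'].round(2),np.degrees(np.arctan2(M[1,1],M[0,1])),M[:,2].round(3),s['force'].round(1))
d,P=cloud('scene');cv2.imwrite('pics/held.png',cv2.resize(d['frame'][80:220,340:480,::-1],None,fx=4,fy=4,interpolation=cv2.INTER_CUBIC))
for z in(.12,.13,.14,.15): print(z,rect(P,s['ee_pos'][:2],.045,z,z+.01))
E
```

```text
time: 6.1
ee_pos: [0.5536, 0.0128, 0.1967]
tool_rot: [0.267, -3.128, 0.004]
force: [0.2, 1.9, -0.9]
gripper_width: 0.0302
finger_force: 30.0
[0.5536 0.0128 0.1967] [-0.04 -0.04  1.42 -0.    1.75 -1.78] 99.76097189663992 [-0.002 -0.003 -1.   ] [ 0.2  1.9 -0.9]
0.12 (10, array([543.9,  18.2, 128.6]), np.float64(128.6), [array([543.6,  17. ]), array([31.9, 15.6]), np.float64(55.9)])
0.13 (57, array([544.5,  18.1, 135. ]), np.float64(135.2), [array([543.1,  17.7]), array([36.4, 20.5]), np.float64(56.4)])
0.14 (75, array([546.2,  17.2, 145.8]), np.float64(146.5), [array([550.6,  13.3]), array([27.5, 27.8]), np.float64(7.1)])
0.15 (24, array([547.3,  15.9, 155.3]), np.float64(155.1), [array([547. ,  14.9]), array([14.9,  8.9]), np.float64(59.0)])
```

View pics/held.png

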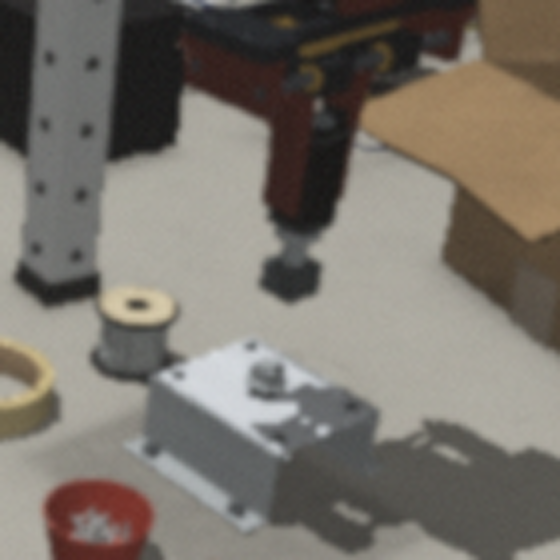

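The picture shows the driver held upright, with the socket at crop px (290,275). It sits a few mm right of the screw at (265,375), so I'll correct by about (+1.3, +4.2) mm and come down to just above the head.

```bash
python3 -m jog '{"linear":[[1.3,4.2,-15],[1.3,4.2,-30],[1.3,4.2,-40],[1.3,4.2,-46],[1.3,4.2,-46],[1.3,4.2,-46],[1.3,4.2,-46]],"turn":[[0,0,0],[0,0,0],[0,0,0],[0,0,0],[0,0,0],[0,0,0],[0,0,0]],"hand":[1,1,1,1,1,1,1]}'
python3 - <<'E'
from h import *
s=sense();print(s['ee_pos'].round(4),s['force'].round(1),s['torque'].round(2))
d,P=cloud('scene')
cv2.imwrite('pics/held2.png',cv2.resize(d['frame'][130:200,370:440,::-1],None,fx=7,fy=7,interpolation=cv2.INTER_CUBIC))
for z in(.08,.085,.09,.095): print(z,rect(P,s['ee_pos'][:2],.03,z,z+.01))
E
```

```text
time: 6.85
ee_pos: [0.556, 0.0218, 0.1519]
tool_rot: [-0.276, 3.128, -0.0]
force: [-0.2, -0.1, -1.7]
gripper_width: 0.0301
finger_force: 30.0
[0.556  0.0218 0.1519] [-0.2 -0.1 -1.7] [ 0.12 -0.14  0.03]
0.08 (32, array([548. ,  27.9,  85.8]), np.float64(85.6), [array([553.6,  22.7]), array([27.4, 27.6]), np.float64(15.0)])
0.085 (50, array([547.2,  27.7,  90.1]), np.float64(90.5), [array([545.7,  27.8]), array([35.5, 20.1]), np.float64(56.2)])
0.09 (54, array([546.7,  26.8,  94.6]), np.float64(94.5), [array([545.2,  26. ]), array([35.3, 19.8]), np.float64(59.4)])
0.095 (74, array([549.2,  25.9, 100.7]), np.float64(101.7), [array([552.8,  21.6]), array([26.6, 28.8]), np.float64(9.0)])
```

View pics/held2.png

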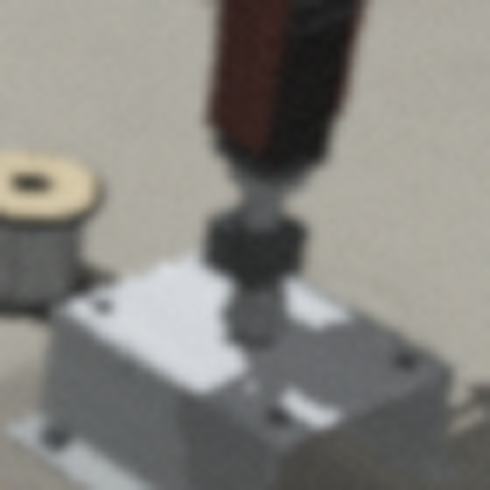

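The socket sits over the head but about 4.4 mm too far in +y, because the earlier reading was taken before the arm settled. I'll correct that and start down.

```bash
python3 -m jog '{"linear":[[-1,-4.4,0],[-1,-4.4,0],[-1,-4.4,0],[-1,-4.4,-4],[-1,-4.4,-6],[-1,-4.4,-8],[-1,-4.4,-9],[-1,-4.4,-9],[-1,-4.4,-9]],"turn":[[0,0,0],[0,0,0],[0,0,0],[0,0,0],[0,0,0],[0,0,0],[0,0,0],[0,0,0],[0,0,0]],"hand":[1,1,1,1,1,1,1,1,1]}'
```

```text
time: 7.8
ee_pos: [0.5547, 0.0173, 0.1421]
tool_rot: [-0.276, 3.129, -0.0]
force: [0.6, 0.8, -2.0]
gripper_width: 0.0301
finger_force: 30.0
```

```bash
python3 -m jog '{"linear":[[0,0,-2],[0,0,-4],[0,0,-5.5],[0,0,-6.2],[0,0,-6.8],[0,0,-6.8]],"turn":[[0,0,0],[0,0,0],[0,0,0],[0,0,0],[0,0,0],[0,0,0]],"hand":[1,1,1,1,1,1]}'
```

```text
time: 8.4
ee_pos: [0.5547, 0.0173, 0.1351]
tool_rot: [0.276, -3.129, 0.0]
force: [-0.7, 0.2, -1.4]
gripper_width: 0.03
finger_force: 30.0
```

```bash
python3 -m jog '{"linear":[[0,0,-0.5],[0,0,-1],[0,0,-1.3],[0,0,-1.3],[0,0,-1.3]],"turn":[[0,0,0],[0,0,0],[0,0,0],[0,0,0],[0,0,0]],"hand":[1,1,1,1,1]}'
```

```text
time: 8.9
ee_pos: [0.5548, 0.0173, 0.1344]
tool_rot: [-0.276, 3.129, -0.0]
force: [-1.7, -0.0, 3.0]
gripper_width: 0.0299
finger_force: 30.0
```

```bash
python3 -m jog '{"linear":[[0,0,-0.5],[0,0,-1],[0,0,-1],[0,0,-1]],"turn":[[0,0,0],[0,0,0],[0,0,0],[0,0,0]],"hand":[1,1,1,1]}'
```

```text
time: 9.3
ee_pos: [0.5549, 0.0173, 0.134]
tool_rot: [-0.276, 3.128, -0.0]
force: [-2.4, -0.9, 5.9]
gripper_width: 0.0301
finger_force: 30.0
```

```bash
python3 -m jog '{"linear":[[0,0,-0.7],[0,0,-1.4],[0,0,-1.6],[0,0,-1.8],[0,0,-2],[0,0,-2.2],[0,0,-2.4]],"turn":[[0,0,0],[0,0,0],[0,0,-7],[0,0,-14],[0,0,-21],[0,0,-28],[0,0,-35]],"hand":[1,1,1,1,1,1,1]}'
```

```text
time: 10.0
ee_pos: [0.5552, 0.0164, 0.1331]
tool_rot: [0.685, 3.063, -0.002]
force: [-3.1, -3.6, 11.9]
gripper_width: 0.0303
finger_force: 30.0
```

```bash
python3 -m jog '{"linear":[[0,0,-0.5],[0,0,-0.9],[0,0,-1.2],[0,0,-1.5],[0,0,-1.8],[0,0,-2.1]],"turn":[[0,0,-8],[0,0,-16],[0,0,-24],[0,0,-32],[0,0,-40],[0,0,-48]],"hand":[1,1,1,1,1,1]}'
```

```text
time: 10.6
ee_pos: [0.5548, 0.0161, 0.1313]
tool_rot: [1.873, 2.519, -0.001]
force: [-6.2, -3.9, 13.8]
gripper_width: 0.03
finger_force: 30.0
```

```bash
python3 -m jog '{"linear":[[-0.4,-0.3,-0.4],[-0.8,-0.5,-0.8],[-0.8,-0.5,-1.1],[-0.8,-0.5,-1.4],[-0.8,-0.5,-1.7],[-0.8,-0.5,-2.0],[-0.8,-0.5,-2.3],[-0.8,-0.5,-2.6]],"turn":[[0,0,-8],[0,0,-16],[0,0,-24],[0,0,-32],[0,0,-40],[0,0,-48],[0,0,-56],[0,0,-64]],"hand":[1,1,1,1,1,1,1,1]}'
```

```text
time: 11.4
ee_pos: [0.554, 0.0162, 0.1287]
tool_rot: [2.924, 1.144, 0.002]
force: [-5.5, -1.8, 13.7]
gripper_width: 0.0295
finger_force: 30.0
```

```bash
python3 -m jog '{"linear":[[-0.4,0,-0.5],[-0.6,0,-0.9],[-0.6,0,-1.2],[-0.6,0,-1.5],[-0.6,0,-1.8],[-0.6,0,-2.0],[-0.6,0,-2.2]],"turn":[[0,0,-8],[0,0,-16],[0,0,-24],[0,0,-32],[0,0,-40],[0,0,-48],[0,0,-56]],"hand":[1,1,1,1,1,1,1]}'; python3 -c "
from workcell import sense;s=sense();print(s['joints'].round(2),s['torque'].round(2))"
```

```text
time: 12.1
ee_pos: [0.5538, 0.0167, 0.1265]
tool_rot: [-3.121, 0.362, -0.005]
force: [-4.3, 0.4, 12.0]
gripper_width: 0.0299
finger_force: 30.0
[-0.03 -0.03  1.54 -0.    1.63  1.77] [-0.04  1.03  0.35]
```

```bash
python3 -m jog '{"linear":[[0,0,-0.4],[0,0,-0.8],[0,0,-1.1],[0,0,-1.1]],"turn":[[0,0,-8],[0,0,-16],[0,0,-24],[0,0,-32]],"hand":[1,1,1,1]}'; python3 -c "
from workcell import sense;s=sense();print(s['joints'].round(2),s['torque'].round(2))"
```

```text
time: 12.5
ee_pos: [0.554, 0.017, 0.1259]
tool_rot: [-2.899, 1.207, -0.005]
force: [-4.7, 1.2, 15.1]
gripper_width: 0.0301
finger_force: 30.0
[-0.03 -0.03  1.54  0.    1.62  2.33] [0.21 1.15 0.27]
```

```bash
python3 -m jog '{"linear":[[0,0,3],[0,0,8],[0,0,16],[0,0,30],[0,0,60],[0,40,90],[0,80,100],[0,120,100],[0,120,100]],"turn":[[0,0,2],[0,0,2],[0,0,2],[0,0,2],[0,0,2],[0,0,10],[0,0,18],[0,0,26],[0,0,26]],"hand":[1,1,1,1,1,1,1,1,1]}'
python3 - <<'E'
from h import *
s=sense();print(s['ee_pos'].round(4),s['joints'].round(2),s['force'].round(1))
for c in('top','scene'):
    d,P=cloud(c)
    m=(np.hypot(P[...,0]-.554,P[...,1]-.0174)<.03)&(P[...,2]>.058);print(c,m.sum(),np.sort(P[m][:,2])[::3].round(3))
    for z0 in(.057,.061,.064):print(rect(P,(.554,.0174),.025,z0,.09))
cv2.imwrite('pics/after.png',cv2.resize(d['frame'][80:220,300:440,::-1],None,fx=4,fy=4,interpolation=cv2.INTER_CUBIC))
E
```

```text
time: 13.4
ee_pos: [0.553, 0.141, 0.2237]
tool_rot: [-3.099, 0.503, -0.001]
force: [0.4, 0.4, -1.1]
gripper_width: 0.0302
finger_force: 30.0
[0.553  0.141  0.2237] [0.19 0.01 1.33 0.   1.8  2.08] [ 0.4  0.4 -1.1]
top 0 []
0
0
0
scene 41 [0.059 0.06  0.061 0.062 0.065 0.065 0.065 0.066 0.067 0.067 0.069 0.069
 0.069 0.071]
(46, array([549.3,  18.7,  64.3]), np.float64(65.1), [array([551.3,  19.2]), array([21.2, 16. ]), np.float64(26.8)])
(34, array([550.7,  18.9,  66.3]), np.float64(65.9), [array([552.4,  16.4]), array([15.2, 19.2]), np.float64(54.9)])
(28, array([551. ,  18. ,  67.2]), np.float64(67.2), [array([551.9,  18.4]), array([21.7, 12.6]), np.float64(22.9)])
```

View pics/after.png

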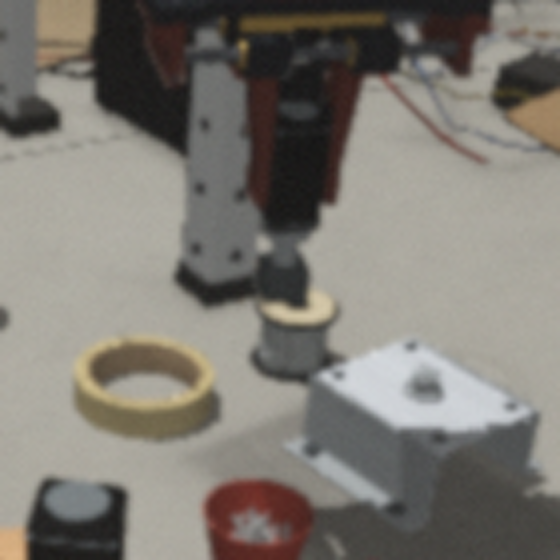

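The picture shows the washer down on the panel, with the head low at crop px (425,380); its top now measures about 68–69 mm, where it was 75. The driver is held upright. Next I'll carry it over the stand.

```bash
python3 -m jog '{"linear":[[-4,45,0],[-9,90,0],[-14,135,0],[-20,175,0],[-24,200,0],[-24,208,-20],[-24,208,-50],[-24,208,-80],[-24,208,-100],[-24,208,-100],[-24,208,-100],[-24,208,-100]],"turn":[[0,0,0],[0,0,0],[0,0,0],[0,0,0],[0,0,0],[0,0,0],[0,0,0],[0,0,0],[0,0,0],[0,0,0],[0,0,0],[0,0,0]],"hand":[1,1,1,1,1,1,1,1,1,1,1,1]}'
python3 - <<'E'
from h import *
from scipy.spatial.transform import Rotation as R
s=sense();M=R.from_rotvec(s['tool_rot']).as_matrix();print(s['ee_pos'].round(4),s['joints'].round(2),np.degrees(np.arctan2(M[1,1],M[0,1])),s['force'].round(1))
for c in('top','scene'):
    d,P=cloud(c)
    for z0 in(.052,.058,.062,.065,.068,.071):print(c,z0,rect(P,(.554,.0174),.025,z0,.09))
    for z in(.055,.06,.065,.07): print(z,rect(P,s['ee_pos'][:2],.035,z,z+.01))
E
```

```text
time: 14.7
ee_pos: [0.5304, 0.3446, 0.1248]
tool_rot: [-3.097, 0.518, -0.004]
force: [-0.6, 0.2, -0.7]
gripper_width: 0.03
finger_force: 30.0
[0.5304 0.3446 0.1248] [ 0.52  0.18  1.33 -0.    1.63  2.42] -108.99764804439049 [-0.6  0.2 -0.7]
top 0.052 (219, array([553.9,  17.7,  56.9]), np.float64(54.5), [array([553.7,  18.1]), array([47. , 47.9]), np.float64(66.7)])
top 0.058 (55, array([554.5,  17. ,  65.5]), np.float64(66.2), [array([554.4,  10.4]), array([21.2, 32.1]), np.float64(0.6)])
top 0.062 (44, array([555.2,  17.3,  66.9]), np.float64(67.3), [array([555.2,  17. ]), array([15.5, 16.5]), np.float64(58.3)])
top 0.065 (34, array([555.1,  17.1,  67.9]), np.float64(67.7), [array([555.1,  16.7]), array([14.8, 16.7]), np.float64(63.1)])
top 0.068 (14, array([554.8,  18.1,  69.7]), np.float64(68.9), [array([556.1,  18.4]), array([ 9.6, 12.2]), np.float64(90.0)])
top 0.071 2
0.055 0
0.06 0
0.065 0
0.07 0
scene 0.052 (155, array([550.3,  20. ,  57. ]), np.float64(54.5), [array([553.1,  16.8]), array([46.4, 47.3]), np.float64(1.9)])
scene 0.058 (39, array([550. ,  18.9,  65.5]), np.floa
[... 265 characters left out ...]
0), [array([552.9,  17.9]), array([12.5, 17.9]), np.float64(54.6)])
scene 0.068 (11, array([550.5,  17.6,  69.3]), np.float64(69.5), [array([551.3,  17.8]), array([10.3, 13.7]), np.float64(53.8)])
scene 0.071 0
0.055 (43, array([518.6, 348.5,  60.7]), np.float64(61.0), [array([523.5, 346.6]), array([25.2, 17. ]), np.float64(72.4)])
0.06 (47, array([519. , 348.6,  65.1]), np.float64(64.7), [array([523.5, 346.8]), array([25.5, 17. ]), np.float64(72.0)])
0.065 (54, array([521. , 347.6,  70.9]), np.float64(71.3), [array([527.9, 344.6]), array([26.6, 26.2]), np.float64(65.8)])
0.07 (86, array([524.3, 346.3,  75.4]), np.float64(75.7), [array([528.3, 344.6]), array([26.3, 26.8]), np.float64(70.9)])
```

The head top has dropped to 68 mm, so the screw is fully down. The socket is centred over the well, so I'll insert it.

```bash
python3 -m jog '{"linear":[[0,0.3,-15],[0,0.3,-25],[0,0.3,-32],[0,0.3,-39],[0,0.3,-44],[0,0.3,-46],[0,0.3,-46.5],[0,0.3,-46.5]],"turn":[[0,0,0],[0,0,0],[0,0,0],[0,0,0],[0,0,0],[0,0,0],[0,0,0],[0,0,0]],"hand":[1,1,1,1,1,1,1,1]}'
```

```text
time: 15.6
ee_pos: [0.5292, 0.3451, 0.0769]
tool_rot: [-3.099, 0.516, -0.0]
force: [-3.5, -2.0, 4.4]
gripper_width: 0.0298
finger_force: 30.0
```

Seated on the well's floor (z 76.9 mm, about 5 N). Now I'll release and retreat straight up.

```bash
python3 -m jog '{"linear":[[0,0,0],[0,0,0],[0,0,0],[0,0,0],[0,0,0],[0,0,0],[0,0,0],[0,0,0],[0,0,20],[0,0,60],[0,0,110],[0,0,150]],"turn":[[0,0,0],[0,0,0],[0,0,0],[0,0,0],[0,0,0],[0,0,0],[0,0,0],[0,0,0],[0,0,0],[0,0,0],[0,0,0],[0,0,0]],"hand":[0,0,0,0,0,0,0,0,0,0,0,0]}'
python3 - <<'E'
from h import *
s=sense();print(s['ee_pos'].round(4),s['gripper_width'],s['force'].round(1))
d,P=cloud('scene')
print(rect(P,(.525,.347),.04,.105,.13),rect(P,(.525,.347),.04,.05,.105),rect(P,(.525,.347),.04,.125,.17))
E
```

```text
time: 16.8
ee_pos: [0.5293, 0.3451, 0.2289]
tool_rot: [-3.098, 0.516, -0.002]
force: [0.8, -0.2, 1.0]
gripper_width: 0.0883
finger_force: 0.0
[0.5293 0.3451 0.2289] 0.0883240516691558 [ 0.8 -0.2  1. ]
(170, array([521.8, 346.9, 115.9]), np.float64(117.6), [array([526.4, 344.8]), array([30.4, 30. ]), np.float64(65.1)]) (285, array([516.4, 349.4,  79.4]), np.float64(80.0), [array([527.3, 345. ]), array([29.3, 31.7]), np.float64(71.7)]) 0
```

The driver's top is at 117.6 mm, it stands upright at its starting place, and the gripper is clear. I'm handing in.

```bash
python3 -m jog '{"linear":[[0,0,20],[0,0,20],[0,0,20]],"turn":[[0,0,0],[0,0,0],[0,0,0]],"hand":[0,0,0]}'; python3 -c "
from workcell import close_job;print(close_job())"
```

```text
time: 17.15
ee_pos: [0.5294, 0.3451, 0.2455]
tool_rot: [-3.099, 0.516, -0.0]
force: [0.1, 0.5, -0.6]
gripper_width: 0.0879
finger_force: 0.0
the job is handed in; nothing more can be done
None
```

Job handed in at about 17 s (no verdict came back): the screw's head measures about 7 mm lower, so the washer is down on the panel; force readings between moves peaked at about 17 N, and the driver stands released in its stand.

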